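# Fetch the immersion oil from behind the reagent bottles

## Task

The small red-capped oil bottle stands hemmed in at the back of the black bottle stand. First move the two tall bottles and the staining jar in front of it out of the way, upright, into the blue tray; then stand the oil bottle in the middle of the white tile; and then put those three back upright, each on the very seat of the stand it came from. Tip nothing over and leave the tape roll, the slide box and the tally counter where they are.

Things in the scene. Friction and masses are not known exactly. Their poses are not given: they have to be found in the camera images.
- stand: black plate 180 (x) x 190 (y) x 8 mm, fixed. Origin: centre of underside; +x to its far edge, with a steel rail at x = 83 mm, 33 mm high. Pale discs on top mark seats (x, y mm): oil (40, 0), left (10, 56), right (10, -56), front (-52, 0); which tall thing is on which of the last three varies. Room for fingers: side ones along x, front one along y, the oil once these are gone
- tray: blue shallow tray fixed to the bench, 210 x 210 mm outside, 202 x 202 mm inside, flat floor 4 mm above the bench, rim 10 mm high. Origin: centre of its underside; x, y along its sides, z up. All three tall things find room in it
- tile_top (a point): white square tile, 80 x 80 x 6 mm, fixed to the bench; this point is the centre of its top face, z up
- blue_bottle_mid (a point): white plastic bottle with a blue cap, 52 mm across, 109 mm high; straight round body up to about 75 mm, sloping shoulder, cap 29 mm across from 95 mm up; 0.14 kg. The point is on its axis, 54.5 mm above its underside; z up. Best held about 64 mm up, so that the palm clears the cap
- orange_bottle_mid (a point): white plastic bottle with an orange cap, 48 mm across, 96 mm high; straight round body up to about 65 mm, cap 26 mm across from 83 mm up; 0.10 kg. The point is on its axis, 48 mm above its underside; z up
- staining_jar_mid (a point): clear, see-through staining jar with a solid grey lid (55 x 48 mm from above), 105 mm high; upright-sided box 55 (x) x 48 (y) mm up to 88 mm, then the lid and its 25 mm knob, all one piece; 0.14 kg. The point is on its axis, 52.5 mm above its underside; z up; x starts along the stand's x within 0.1 rad. Best held about 62 mm up, so that the palm clears the knob
- oil_mid (a point): small white oil bottle with a red cap, 29 mm across, 56 mm high. The point is on its axis, 28 mm above its underside; z up
- tape_roll: bystander: roll of tan tape lying flat, 96 mm across, 25 mm high; origin: centre of its underside. To be left alone
- slide_box: bystander: blue slide box, 56 x 83 x 36 mm; origin: centre of its underside. To be left alone
- tally_counter: bystander: grey-white tally counter, 53 x 46 x 42 mm; origin: centre of its underside. To be left alone
Things that resemble listed ones, but are neither listed nor needed, are in the scene too. Leave any turquoise look-alike of the part that bears oil_mid alone. Leave any pink look-alike of the part that bears blue_bottle_mid alone.

How it is judged:
On the way, in this order (a step that is already met when the one before it is completed fails the run):
1. both tall bottles and the jar stand upright in the tray, let go (x of blue_bottle_mid in the frame of tray between -0.095 and 0.095 m and y of blue_bottle_mid in the frame of tray between -0.095 and 0.095 m and z of blue_bottle_mid in the frame of tray below 0.0685 m and angle between each of blue_bottle_mid, orange_bottle_mid, staining_jar_mid's own z axis and vertical below 0.15 rad and linear speed of each of blue_bottle, orange_bottle, staining_jar below 0.02 m/s and angular speed of each of blue_bottle, orange_bottle, staining_jar below 0.5 rad/s and contact force between each of blue_bottle, orange_bottle, staining_jar and the fingers below 0.2 N and x of orange_bottle_mid in the frame of tray between -0.095 and 0.095 m and y of orange_bottle_mid in the frame of tray between -0.095 and 0.095 m and z of orange_bottle_mid in the frame of tray below 0.062 m and x of staining_jar_mid in the frame of tray between -0.095 and 0.095 m and y of staining_jar_mid in the frame of tray between -0.095 and 0.095 m and z of staining_jar_mid in the frame of tray below 0.0665 m), for 0.2 s.
2. the oil bottle stands in the middle of the tile, let go (horizontal distance between oil_mid and tile_top below 0.015 m and z of oil_mid in the frame of tile_top below 0.034 m and angle between oil_mid's own z axis and vertical below 0.15 rad and linear speed of oil below 0.02 m/s and angular speed of oil below 0.5 rad/s and contact force between oil and the fingers below 0.2 N), for 0.2 s.
At the end, for the whole second after the job is handed in: each tall bottle and the jar stands upright within 15 mm of where it stood at the start, and the oil bottle stands upright on the tile, its axis within 15 mm of the tile's centre; all released and at rest (all of step 2 and distance of each of blue_bottle_mid, orange_bottle_mid, staining_jar_mid from where it was at the start of the episode below 0.015 m and angle between each of blue_bottle_mid, orange_bottle_mid, staining_jar_mid's own z axis and vertical below 0.15 rad and linear speed of each of blue_bottle, orange_bottle, staining_jar below 0.02 m/s and angular speed of each of blue_bottle, orange_bottle, staining_jar below 0.5 rad/s and contact force between each of blue_bottle, orange_bottle, staining_jar and the fingers below 0.2 N); the robot touches nothing.
It fails at once if the tape roll is shifted more than 25 mm (distance of tape_roll from where it was at the start of the episode above 0.025 m).
It fails at once if the slide box is shifted more than 25 mm (distance of slide_box from where it was at the start of the episode above 0.025 m).
It fails at once if the tally counter is shifted more than 25 mm (distance of tally_counter from where it was at the start of the episode above 0.025 m).
It fails at once if a bottle or the jar is tipped over (more than 45 degrees) (angle between any of blue_bottle_mid, orange_bottle_mid, staining_jar_mid, oil_mid's own z axis and vertical above 0.8 rad).
It also fails if it takes over 131 s, if anything falls off the work surface, if the arm or the gripper's body presses on something with over 40 N, if the wrist force passes 120 N, or if a joint passes its speed limit or range.

## Robot

A 7-joint arm with a two-finger parallel gripper is mounted at the origin on a cart in front of the work surface, level with it; the furniture and walls round the work are solid. World frame = base frame: x ahead of the robot, y to its left, z up, the work surface at z = 0. Lengths are in m, angles in rad, forces in N, time in s.
With the tool pointing down it reaches from about 0.4 to 0.9 m from the base axis. Payload 5.5 kg.
Tool frame: the origin (TCP) lies midway between the tips of the shut fingers; the grasp point (between the pads) lies 19 mm behind it (manip.grip_depth is the distance from the TCP to the grasp point, in m); z points along the fingers, y is the line along which they close (so a half turn about z gives the same grasp; the last joint's range is limited). The gripper opens to 92 mm and grips with 3 to 60 N. Pads are 19 mm wide; open, the fingers measure 130 mm over their backs; the gripper's body (75 mm by 190 mm) begins 47 mm behind the grasp point.
Start: joints at [-0.959, 0.501, -0.427, 1.55, 0.221, 1.138, -0.21], TCP at [0.222, 0.611, 0.227] pointing down, gripper open.
Joint ranges: [-2.88, 2.88], [-0.31, 2.03], [-1.54, 1.56], [0.2, 2.42], [-1.41, 4.55], [0.19, 2.02], [-2.57, 2.57]. Speed limits (rad/s): [2.57, 2.57, 3.14, 3.14, 3.14, 3.14, 3.14].

## Interface

Orientations are given as a unit quaternion [x, y, z, w].
In Python, from bench import manip, effector, viewer gives the robot as it stands. Calls block until the motion is done:
- manip.move_pose(position, orientation): joint-space move of the TCP to a pose.
- manip.servo_line(position, ori=None, vel=0.15): straight line of the TCP; ori=None keeps the orientation; vel is the mean speed in m/s.
- manip.movej(angles): joint-space move.
- effector.open_jaws() and effector.close(f_grip=None): open the fingers fully, or close them until they stop; f_grip is the grip in N (None keeps the last).
- manip.sleep(seconds).
- manip.solve_ik(position, orientation): joint angles nearest the present ones, or None.
- viewer.get_image(name): name is "side" or "top"; returns the picture (480x640x3 uint8, red, green, blue); there is no depth.
- viewer.get_calibration(name): a dict with "vfov" (degrees; the focal length in pixels is half the picture's height over the tangent of half this angle, whatever the lens; pixels are square), "cx", "cy" (the principal point, pixels), "dist_coeffs" ([k1, k2, p1, p2, k3] as OpenCV has them; the pictures are not rectified), "eye" and "attitude" of the camera in the world. Camera axes: x right, y down, z forward; pixel columns grow to the right and rows downward; lengths in m; the calibration is good to about 2 mm. A picture is of the moment at which its call begins. get_calibration takes no time and is no camera call.
A pose or a line that the arm cannot do raises manip.PlanningError and nothing moves.
- manip.hand_in(): hands the job in; it is judged then, once.
Readings, each from a call of its own:
- manip.current_clock(): time.
- manip.current_q(): joint angles.
- manip.current_joint_velocities(): joint speeds.
- manip.current_tau(): joint torques, N m.
- manip.current_tool_pos(): TCP position.
- manip.current_tcp_rot(): TCP orientation.
- manip.current_force(): force on the tool from outside, world axes, zero at the start.
- manip.current_wrist_torque(): the same for the moment, N m.
- manip.current_finger_gap(): finger opening in m.
- manip.current_gripper_force(): force on a finger pad.
Only numpy, scipy, OpenCV 4.12 (cv2) and the standard library are available. Lean on these libraries where they do the work, as an engineer would, in place of code of your own. Each camera call takes 0.05 s, during which the arm holds its last target. There are 200 camera calls.

## Working session

There is one attempt and no reset: what is moved stays moved. The work goes in short steps, each a Python script; the robot and the scene stay as the last script left them, time stands still between calls to the robot, and variables do not carry over. Pictures are saved under pics/ and viewed, at most 14 in all, crops included, and the job is handed in when it is done.

```bash
mkdir -p pics
python3 - <<'E'
from bench import manip, effector, viewer
import cv2
for n in ("side","top"):
    im=viewer.get_image(n); cv2.imwrite(f"pics/{n}0.png",im[:,:,::-1]); print(n,viewer.get_calibration(n))
print(manip.current_tool_pos(),manip.current_tcp_rot(),manip.current_clock(),manip.grip_depth)
E
```

```text
side {'vfov': 57.608761988672306, 'cx': 316.8599043190373, 'cy': 234.3423571978597, 'dist_coeffs': array([-0.05836661,  0.        ,  0.        ,  0.        ,  0.        ]), 'eye': array([ 0.30423044, -1.0398127 ,  0.51725469]), 'attitude': array([ 0.82700771, -0.08929345,  0.05014094, -0.55278461])}
top {'vfov': 46.610083961017615, 'cx': 322.581206422701, 'cy': 243.7182088081019, 'dist_coeffs': array([-0.08784833,  0.        ,  0.        ,  0.        ,  0.        ]), 'eye': array([ 0.3648798 , -0.02401276,  1.42892012]), 'attitude': array([ 0.70740948, -0.70491458,  0.03437295, -0.03854554])}
[0.22195029 0.61023793 0.22576604] [ 1.73470889e-01  9.84838578e-01 -8.90762378e-04 -1.78683382e-04] 0.1 0.0188
```

View pics/top0.png

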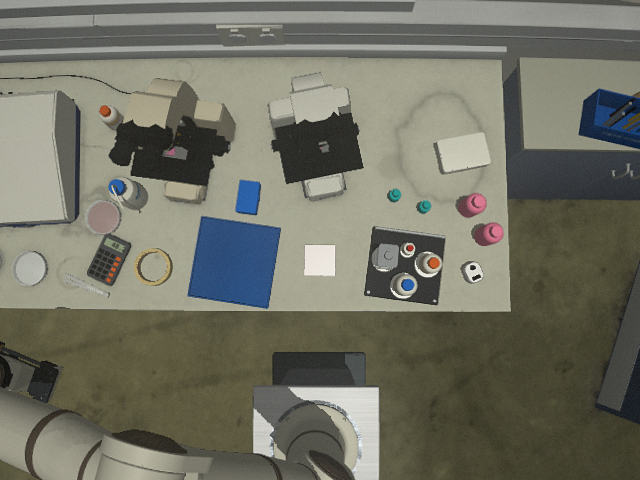

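View pics/side0.png

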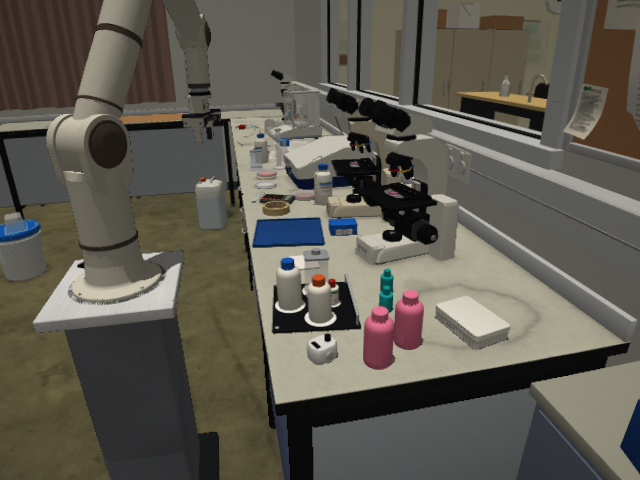

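The top view shows the stand at about (405,265). On it are the blue cap (404,286, front seat), the orange cap (430,264, right seat), the jar lid (387,257, left seat) and the red oil cap (407,249).

What could be mistaken for them:
- **Turquoise look-alikes of the oil bottle:** (395,195) and (425,207).
- **Pink look-alikes of the blue bottle:** (472,204) and (489,233).
- **Other capped bottles far left:** orange at (109,116) and blue at (120,188).

The bottles I want are the ones on the stand. The tile is at (320,260) and the tray at (235,262).

```bash
cat > h.py <<'E'
import numpy as np, cv2
from scipy.spatial.transform import Rotation as R
from bench import manip, effector, viewer
def cam(n):
    c=viewer.get_calibration(n); f=240/np.tan(np.radians(c['vfov']/2))
    return np.array([[f,0,c['cx']],[0,f,c['cy']],[0,0,1]]),c['dist_coeffs'],np.array(c['eye']),R.from_quat(c['attitude']).as_matrix()
def ray(n,px,z):
    K,d,e,M=cam(n)
    u=cv2.undistortPoints(np.array(px,float).reshape(-1,1,2),K,d)[:,0]
    v=np.c_[u,np.ones(len(u))]@M.T
    return e+v*((z-e[2])/v[:,2])[:,None]
def proj(n,P):
    K,d,e,M=cam(n)
    return cv2.projectPoints((np.array(P,float).reshape(-1,3)-e)@M,np.zeros(3),np.zeros(3),K,d)[0][:,0]
def blob(mask,x0,x1,y0,y1):
    m=np.zeros_like(mask);m[y0:y1,x0:x1]=mask[y0:y1,x0:x1]
    cs=cv2.findContours(m,cv2.RETR_EXTERNAL,cv2.CHAIN_APPROX_NONE)[0]
    return max(cs,key=cv2.contourArea)
def cen(c):
    m=cv2.moments(c);return np.array([m['m10']/m['m00'],m['m01']/m['m00']])
E
cat > m.py <<'E'
from h import *
im=cv2.imread('pics/top0.png');hsv=cv2.cvtColor(im,cv2.COLOR_BGR2HSV);H,S,V=[hsv[...,i].astype(int) for i in range(3)]
M=lambda b:(b*255).astype(np.uint8)
def rect(name,mask,box,z):
    c=blob(mask,*box); w=ray('top',c.reshape(-1,2),z)[:,:2]
    hull=cv2.convexHull((w*1000).astype(np.float32)); (cx,cy),(a,b),t=cv2.minAreaRect(hull)
    print(name,'ctr %.1f %.1f size %.1f %.1f ang %.2f'%(cx,cy,a,b,t))
rect('tray',M((H>95)&(H<125)&(S>120)),(175,290,205,315),.010)
rect('tile',M((V>215)&(S<40)),(295,345,235,285),.006)
rect('stand',cv2.morphologyEx(M(V<70),cv2.MORPH_CLOSE,np.ones((3,3))),(355,455,220,310),.008)
for n,mask,box,z in (('blue',M((H>95)&(H<125)&(S>120)),(390,420,270,300),.109),('orange',M((H>3)&(H<20)&(S>150)&(V>100)),(420,445,250,280),.096),
  ('oil',M(((H<8)|(H>172))&(S>120)),(398,418,238,258),.056)):
    c=blob(mask,*box); print(n,cen(c),cv2.contourArea(c),ray('top',cen(c),z)[0])
cv2.imwrite('pics/crop.png',cv2.resize(im[220:315,355:455],None,fx=6,fy=6,interpolation=cv2.INTER_CUBIC))
E
python3 m.py
```

```text
tray ctr 464.8 212.1 size 208.9 207.3 ang 81.63
tile ctr 470.4 -6.4 size 77.0 76.7 ang 0.10
stand ctr 456.4 -224.5 size 188.2 176.5 ang 82.45
blue [407.45212766 284.64893617] 94.0 [ 0.40474733 -0.217276    0.109     ]
orange [433.4375     262.76157407] 72.0 [ 0.45773477 -0.2824038   0.096     ]
oil [409.62015504 247.62015504] 21.5 [ 0.49798787 -0.23141736  0.056     ]
```

View pics/crop.png

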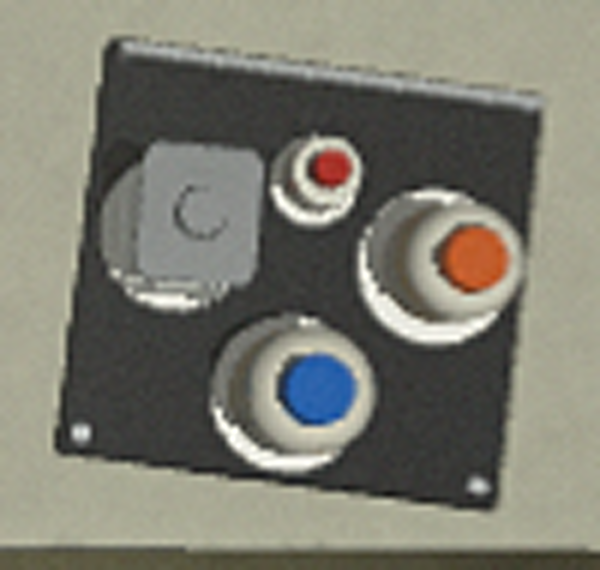

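The crop confirms it: blue cap on the front seat (crop 318,388), orange on the right seat (475,258), jar lid on the left seat (200,213) and red oil cap at the back (332,168). The stand pose is about (0.456, -0.2245) with yaw -7.5°, and the seats computed from it match the caps to about 2 mm.

Next I'll measure the jar lid and check IK.

```bash
cat >> h.py <<'E'
TS,TT=np.radians(-7.5),np.radians(-8.4)
def fr(c,t,p): return np.array(c)+np.array([[np.cos(t),-np.sin(t)],[np.sin(t),np.cos(t)]])@np.array(p)
STAND,TRAY,TILE=(.4564,-.2245),(.4648,.2121),(.4704,-.0064)
def down(psi): return (R.from_euler('z',psi)*R.from_euler('x',np.pi)).as_quat()
E
cat > m2.py <<'E'
exec(open('m.py').read().split("rect('tray'")[0])
rect('lid.095',M((S<25)&(V>105)&(V<160)),(376,402,242,270),.095)
for s in ((-52,0),(10,-56),(10,56),(40,0)): print(s,fr(STAND,TS,np.array(s)/1e3))
P90=np.pi/2
for n,p,t in (('blue',(.405,-.2175),TS),('blueT',TRAY,TT),('oil',(.497,-.2305),TS),('tile',TILE,TS)):
  for k in (0,2):
    for z in (.03,.2): q=manip.solve_ik([*p,z],down(t+k*P90)); print(n,k,z,None if q is None else np.round(q,2))
for n,p,t in (('or',(.458,-.282),TS),('jar',(.4736,-.1703),TS),('orT',fr(TRAY,TT,(0,-.064)),TT),('jarT',fr(TRAY,TT,(0,.064)),TT)):
  for k in (1,3):
    for z in (.03,.2): q=manip.solve_ik([*p,z],down(t+k*P90)); print(n,k,z,None if q is None else np.round(q,2))
E
python3 m2.py
```

```text
lid.095 ctr 472.6 -170.8 size 53.0 60.5 ang 89.68
(-52, 0) [ 0.40484487 -0.21771264]
(10, -56) [ 0.45900498 -0.28132617]
(10, 56) [ 0.47362392 -0.17028435]
(40, 0) [ 0.49605779 -0.22972105]
blue 0 0.03 [-0.3   0.66  0.91  2.18 -0.85  0.71 -0.5 ]
blue 0 0.2 [-0.19  0.19  0.7   2.07 -0.15  0.93 -1.11]
blue 2 0.03 [ 0.31  0.46  0.14  2.16 -0.13  0.53  1.99]
blue 2 0.2 [-0.01  0.17  0.49  2.06 -0.1   0.93  1.98]
blueT 0 0.03 [-0.67  0.53  0.23  2.05 -0.21  0.59 -2.01]
blueT 0 0.2 [-0.67  0.25  0.22  1.94 -0.07  0.95 -2.13]
blueT 2 0.03 [-0.22  0.54 -0.32  2.03  0.28  0.61  0.7 ]
blueT 2 0.2 [-0.18  0.27 -0.35  1.93  0.11  0.96  0.84]
oil 0 0.03 [-0.27  0.76  0.87  1.97 -0.82  0.81 -0.62]
oil 0 0.2 [-0.13  0.37  0.64  1.87 -0.26  0.99 -1.08]
oil 2 0.03 [ 0.36  0.56  0.03  1.95 -0.03  0.63  1.85]
oil 2 0.2 [ 0.11  0.33  0.34  1.86 -0.13  0.98  1.94]
tile 0 0.03 [-0.35  0.49  0.36  2.14 -0.32  0.55 -1.45]
tile 0 0.2 [-0.33  0.18  0.32  2.04 -0.07  0.93 -1.67]
tile 2 0.03 [ 0.1   0.47 -0.17  2.13  0.15  0.55  1.26]
tile 2 0.2 [-0.01  0.18 -0.03  2.03  0.01  0.93  1.39]
or 1 0.03 [-0.08  0.69  0.76  1.99 -0.71  0.74  0.98]
or 1 0.2 [ 0.02  0.34  0.59  1.89 -0.22  0.98  0.58]
or 3 0.03 [-0.3   0.93  1.13  2.   -1.06  0.97 -1.89]
or 3 0.2 [-0.45  0.7   1.36  1.9  -0.75  1.19 -2.09]
jar 1 0.03 [-0.06  0.55  0.44  2.07 -0.4   0.61  0.52]
jar 1 0.2 [-0.03  0.25  0.38  1.96 -0.11  0.95  0.27]
jar 3 0.03 [-0.63  1.12  1.35  2.08 -1.26  1.18 -1.93]
jar 3 0.2 [-0.72  0.61  1.37  1.98 -0.67  1.12 -2.34]
orT 1 0.03 [-0.35  0.48 -0.02  2.11  0.02  0.55 -0.54]
orT 1 0.2 [-0.36  0.2  -0.01  2.01  0.    0.94 -0.52]
orT 3 0.03 [ 0.1   0.55 -0.56  2.1   0.49  0.63  2.19]
orT 3 0.2 [ 0.11  0.24 -0.54  1.99  0.15  0.95  2.49]
jarT 1 0.03 [-0.52  0.57 -0.07  1.95  0.07  0.63 -0.78]
jarT 1 0.2 [-0.5   0.32 -0.09  1.85  0.03  0.98 -0.75]
jarT 3 0.03 [-0.09  0.65 -0.62  1.93  0.56  0.73  1.95]
jarT 3 0.2 [-0.03  0.39 -0.67  1.83  0.28  1.02  2.18]
```

```bash
cat >> h.py <<'E'
P90=np.pi/2
# object: xy on stand, turns k, grip height above underside, tray slot
O=dict(blue=((.4048,-.2175),2,.065,(0,0)),jar=((.473,-.1705),1,.0625,(0,.064)),orange=((.4583,-.282),1,.056,(0,-.064)),oil=((.497,-.2305),2,.034,None))
def where(n,loc):
    p,k,h,s=O[n]
    if loc=='stand': xy,t,z=p,TS,.008
    elif loc=='tray': xy,t,z=fr(TRAY,TT,s),TT,.004
    else: xy,t,z=TILE,TS,.006
    return np.array([*xy,z+h-manip.grip_depth]),down(t+k*P90)
UP=.2
def over(n,loc,first=False):
    p,q=where(n,loc); p[2]=UP
    (manip.move_pose(p,q) if first else manip.servo_line(p,q,vel=.25))
def pick(n,loc,f=15):
    p,q=where(n,loc); over(n,loc)
    manip.servo_line(p,vel=.12); effector.close(f); print(n,'gap',round(manip.current_finger_gap(),4),'t',round(manip.current_clock(),1))
    manip.servo_line([p[0],p[1],UP],vel=.15)
def place(n,loc):
    p,q=where(n,loc); over(n,loc)
    manip.servo_line([p[0],p[1],p[2]+.02],vel=.15); manip.servo_line([p[0],p[1],p[2]+.001],vel=.04)
    F=np.array(manip.current_force()); effector.open_jaws(); manip.sleep(.1)
    manip.servo_line([p[0],p[1],UP],vel=.15); print(n,'placed',loc,'F',np.round(F,1),'t',round(manip.current_clock(),1))
def shot(name,i):
    im=viewer.get_image(name)[:,:,::-1]; cv2.imwrite(f'pics/{name}{i}.png',im)
E
python3 - <<'E'
from h import *
over('blue','tray',True); print(manip.current_clock())
pick('blue','stand'); shot('side',1); place('blue','tray'); shot('top',1)
E
```

```text
1.8083
blue gap 0.0505 t 5.8
blue placed tray F [-0.3  0.4 -1.7] t 12.6
```

Run:
```python
from h import *
pick('jar','stand'); place('jar','tray'); shot('top',2)
a=cv2.imread('pics/top2.png')[195:315,170:460]
cv2.imwrite('pics/c2.png',cv2.resize(a,None,fx=2.7,fy=2.7))
```

```text
jar gap 0.0551 t 16.4
jar placed tray F [-0.4 -0.1 -1.7] t 23.1
```

View pics/c2.png

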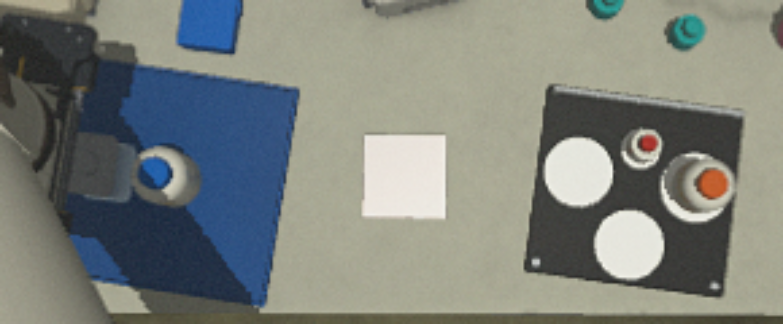

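Blue (crop 155,172) and the jar (110,165) stand upright in the tray. The front and left seat discs (628,245 and 578,172) are now clear, which lets me check the stand estimate.

Run:
```python
from h import *
pick('orange','stand'); place('orange','tray')
over('oil','stand'); manip.servo_line([.45,.0,.25],vel=.3) if 0 else None
im=cv2.imread('pics/top2.png'); m=((im.min(2)>190)*255).astype(np.uint8)
for n,b in (('left',(370,398,244,274)),('front',(388,418,271,300))):
    print(n,ray('top',cen(blob(m,*b)),.008)[0])
shot('top',3); shot('side',3)
cv2.imwrite('pics/c3.png',cv2.resize(cv2.imread('pics/top3.png')[195:315,170:460],None,fx=2.7,fy=2.7))
```

```text
orange gap 0.0471 t 27.8
orange placed tray F [ 0.4 -0.1 -0.7] t 34.7
left [ 0.47549135 -0.17227415  0.008     ]
front [ 0.40659307 -0.21974845  0.008     ]
```

View pics/c3.png

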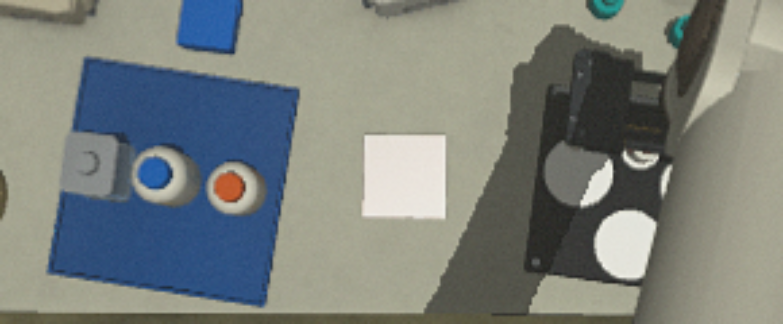

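View pics/side3.png

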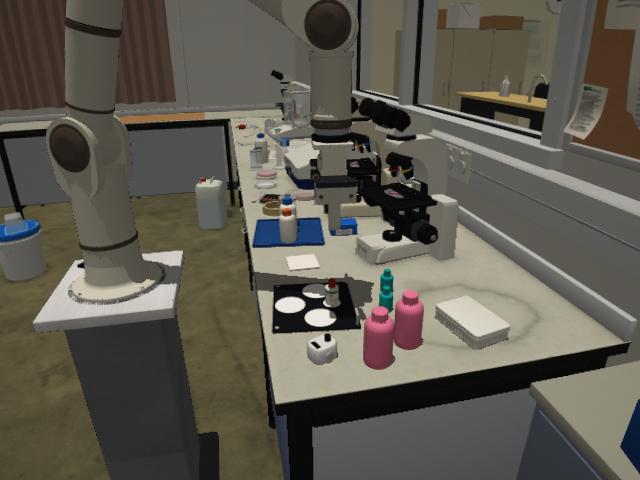

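All three stand upright in the tray (jar 88,162, blue 155,172, orange 228,188 in the crop). In the side view the oil bottle (331,293) stands free. Next is the oil bottle.

Run:
```python
from h import *
pick('oil','stand',10); place('oil','tile'); over('orange','tray')
shot('top',4); shot('side',4)
im=cv2.imread('pics/top4.png'); cv2.imwrite('pics/c4.png',cv2.resize(im[195:315,170:460],None,fx=2.7,fy=2.7))
h=cv2.cvtColor(im,cv2.COLOR_BGR2HSV); m=((((h[...,0]<8)|(h[...,0]>172))&(h[...,1]>120))*255).astype(np.uint8)
try: print('oil',ray('top',cen(blob(m,300,345,235,285)),.062)[0],TILE)
except Exception as e: print(e)
```

```text
oil gap 0.0289 t 39.8
oil placed tile F [ 0.2 -0.7 -0.5] t 46.5
oil [ 0.47043759 -0.00576086  0.062     ] (0.4704, -0.0064)
```

View pics/c4.png

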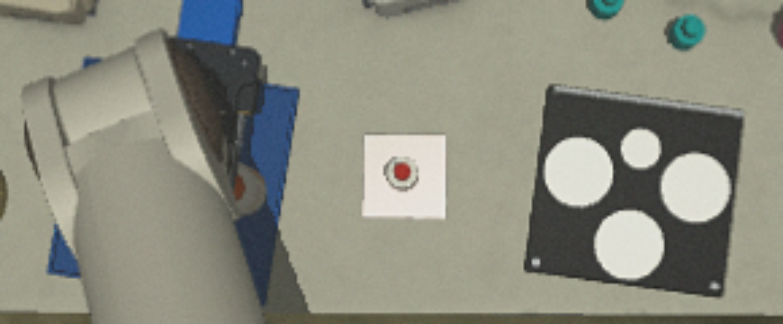

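The oil bottle stands in the middle of the tile (crop 402,173; about 1 mm off centre) and all four seats are empty. I'll now put the three back.

Run:
```python
from h import *
for n in ('orange','jar','blue'): pick(n,'tray'); place(n,'stand')
over('blue','tray')
shot('top',5); shot('side',5)
im=cv2.imread('pics/top5.png'); cv2.imwrite('pics/c5.png',cv2.resize(im[220:315,295:455],None,fx=5,fy=5))
s=open('m.py').read().replace('top0','top5').replace("'pics/crop.png'","'pics/x.png'")
h=s.split("rect('tray'")[0]; exec(h+"for n,mask"+s.split("for n,mask")[1].replace("('oil',M(((H<8)|(H>172))&(S>120)),(398,418,238,258),.056)","('oil',M(((H<8)|(H>172))&(S>120)),(300,345,235,285),.062)"))
rect('lid.095',M((S<25)&(V>105)&(V<160)),(376,402,242,270),.095)
```

```text
orange gap 0.0472 t 50.8
orange placed stand F [-0.9  0.4 -1.2] t 57.8
jar gap 0.0553 t 62.2
jar placed stand F [ 0.   0.4 -1.4] t 69.0
blue gap 0.0509 t 72.8
blue placed stand F [ 0.4 -1.1 -1.3] t 79.5
blue [406.70744681 284.55319149] 94.0 [ 0.40497076 -0.2155094   0.109     ]
orange [433.64775414 263.321513  ] 70.5 [ 0.45638789 -0.28289105  0.096     ]
oil [318.5        258.24166667] 20.0 [ 0.47043759 -0.00576086  0.062     ]
lid.095 ctr 471.4 -170.8 size 53.0 58.1 ang 89.68
```

View pics/c5.png

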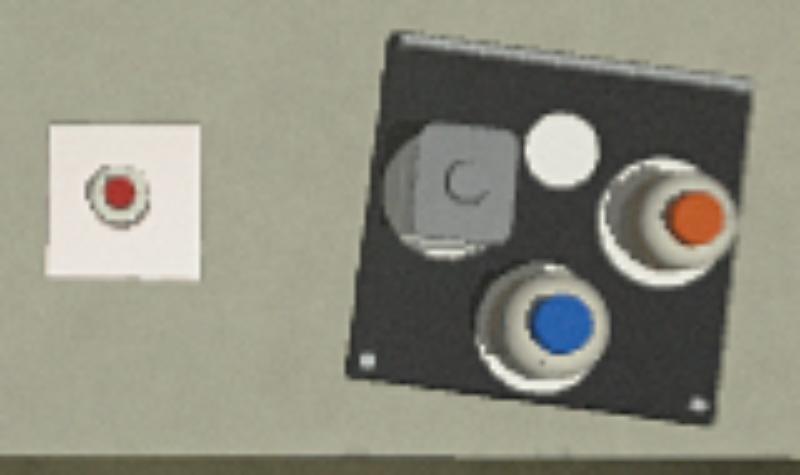

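View pics/side5.png

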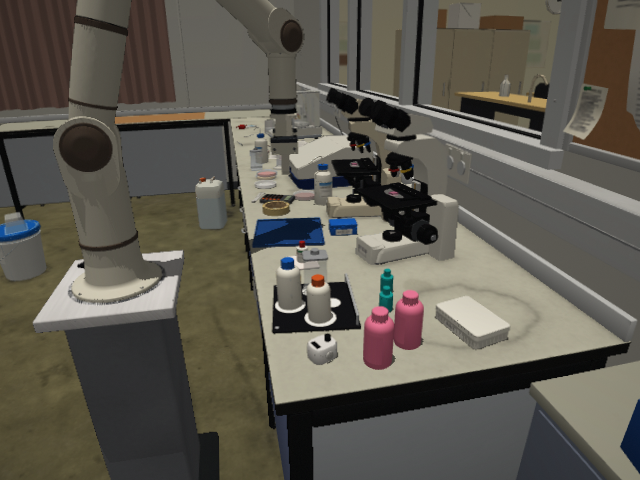

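All three stand upright on their own seats, within 2 mm of where they started (blue 560,323, orange 695,217, jar 465,182 in the crop). The oil bottle is on the tile (120,192) and the arm is clear.

```bash
python3 -c "
from bench import manip
print(manip.hand_in())"
```

```text
the job is handed in; nothing more can be done
None
```

The job is handed in, with no verdict returned: the oil bottle stands about 1 mm from the tile's centre, and the two tall bottles and the jar are upright on their own seats, within about 2 mm of where they started by the top camera; the arm was clear at about 80 s.

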